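# Park the lathe carriage and give the two-key start

### The arm

A 6-joint arm with a two-finger parallel gripper is mounted at the origin on the work surface. World frame = base frame: x ahead of the robot, y to its left, z up, the work surface at z = 0. Lengths are in m, angles in rad, forces in N, time in s.
With the tool pointing down it reaches from about 0.25 to 0.775 m from the base axis. Payload 4 kg.
Tool frame: the origin (TCP) lies midway between the tips of the shut fingers; the grasp point (between the pads) lies 19 mm behind it (robot.grasp_offset is the distance from the TCP to the grasp point, in m); z points along the fingers, y is the direction in which the jaws open and shut (so a half turn about z gives the same grasp; the last joint's range is limited). The gripper opens to 94 mm and grips with 3 to 60 N. Pads are 16 mm wide; open, the fingers measure 119 mm over their backs; the gripper's body (75 mm by 177 mm) begins 78 mm behind the grasp point.
Start: joints at [-1.233, 0.087, 1.371, -0, 1.684, -0.103], TCP at [0.235, -0.497, 0.206] pointing down, gripper open.
Joint ranges: [-3.1, 3.1], [-0.76, 2.03], [0.27, 2.55], [-1.08, 4.22], [0.17, 2.65], [-2.57, 2.57]. Speed limits (rad/s): [2.79, 2.79, 3.14, 3.14, 3.14, 3.14].

### API

Orientations are given as [roll, pitch, yaw] about the fixed x, y, z axes, in that order (R = Rz(yaw) Ry(pitch) Rx(roll)).
In Python, from bench import status, viewer, order, robot gives the robot as it stands. The module is installed in compiled form; this text tells all that it offers.
- The arm moves only by the tool move_arm, never from a script. Its argument "targets" is a list of rows, each a list of 3 entries, a list of its own where there are three numbers: the shift along the tool's x, y, z in mm, then the turn, a rotation vector about the tool's x, y, z in degrees, then the opening, from -1 (shut) to 1 (fully open). A call has 1 to 20 rows; each row is the pose to reach, as a shift and turn from the pose commanded when the call began, along the tool's axes at that moment; what a row does not reach only later rows make up. A row lasts 1/8 s, in which the tool goes at most 62.5 mm and 10.7 degrees, less where a joint would pass 70% of its speed; a pose out of reach is approached as far as the arm can. A call with a gripper value outside its range is refused whole. The fingers move at their own pace and stop on an object; the grip force is fixed at half the most. Time passes only in rows, so rows that repeat a pose let the fingers close. It gives the time, the measured TCP pose, the force and the opening at its end, in the units of the state.
- status.get_obs(): the state, without advancing time (a new reading comes with each control period).
- viewer.snapshot(name): name is "scene" or "top"; returns the picture (420x560x3 uint8, red, green, blue); there is no depth.
- viewer.camera_model(name): a dict with "K" (3x3 intrinsics, pixels), "D" ([k1, k2, p1, p2, k3] as OpenCV has them; the pictures are not rectified), "xyz" and "attitude" of the camera in the world. Camera axes: x right, y up, looking along -z (the intrinsics and any distortion apply to the point x, -y, -z); pixel columns grow to the right and rows downward; lengths in m; the calibration is good to about 2 mm. A picture is of the moment at which its call begins. camera_model takes no time and is no camera call.
- order.close_job(): hands the job in, once; it reports no verdict.
The state is a dict: "time": time; "joint_positions": joint angles; "qvel": joint speeds; "joint_torque": joint torques, N m; "tool_pos": TCP position; "ee_rot": TCP orientation; "wrist_force": force on the tool from outside, world axes, zero at the start; "wrist_torque": the same for the moment, N m; "width": finger opening in m.
Only numpy, scipy, OpenCV 4.12 (cv2) and the standard library are available. Lean on these libraries where they do the work, as an engineer would, in place of code of your own. Each camera call takes 0.05 s, during which the arm holds its last target. There are 200 camera calls.

### The job

With closed fingers gently push the lathe's carriage away from the chuck until it rests against its end stop. Then set one fingertip on each of the two flat start keys of the control box, press both down together, hold them fully down for at least three seconds, and let both spring back up. Only push and press: pick nothing up, leave the domed stop button alone and do not disturb the loose things on the bench.

Things in the scene. Friction and masses are not known exactly. Their poses are not given: they have to be found in the camera images.
- lathe: small cream bench lathe fixed to the table; bed 440 x 50 mm, bed top 70 mm above the table. Origin on the table under the bed's middle; its +y runs along the bed to the headstock and chuck (left of the robot), -y to the tailstock, -x is the side nearest the robot. Headstock top 130 mm, tailstock clamp handle 159 mm above the table
- chuck_face (a point): centre of the chuck's jaws' front face; the dark round chuck is 60 mm across, its axis 115 mm above the table along the lathe's y, its top at 145 mm
- end_stop (a point): rubber-padded chuck-side face of the dark steel end stop clamped across the bed on the tailstock side, 12 mm thick, its top 82 mm above the table; the carriage's 60 mm long base comes to rest against it; the pad gives a few mm when pushed hard and springs back
- tool_post (a point): centre of the steel tool post on the carriage: a block 44 mm (lathe x) by 40 mm (lathe y) by 36 mm tall, from 104 to 140 mm above the table, with a bolt 14 mm across rising to 152 mm at its centre. Push on its flat chuck-side face, which lies 20 mm from this point along the lathe's +y. It stands on the aluminium cross slide (top 104 mm above the table)
- carriage (a joint): position of the carriage along the bed: grows from 0 (near the chuck) to 0.10 m (against the end stop), moving along the lathe's -y. It stays where it is left; about 3 N of friction plus 15 N per m/s
- key_left_top (a point): centre of the flat top of the left (+y) start key (moves with it): a bare-metal push button 26 mm across in a black collar 42 mm across, near the robot-facing edge of the cream control box. Up, it stands 74 mm above the table and 12 mm above its collar; it is pressed straight down
- key_right_top (a point): centre of the flat top of the right (-y) start key (moves with it): a bare-metal push button 26 mm across in a black collar 42 mm across, near the robot-facing edge of the cream control box. Up, it stands 74 mm above the table and 12 mm above its collar; it is pressed straight down. The keys' centres are 58 to 72 mm apart
- key_left (a joint): how far the left start key is pressed: 0 up, 0.008 m fully down (about 1.5 N to start, 5 N at the bottom, springs back up). It makes contact at 0.005 m
- key_right (a joint): how far the right start key is pressed: 0 up, 0.008 m fully down (about 1.5 N to start, 5 N at the bottom, springs back up). It makes contact at 0.005 m
- control_box: cream control box fixed to the table, 130 mm (its x) by 180 mm (its y), 50 mm tall; origin under its centre on the table. The start keys stand in a row along its y, 22 mm from the centre towards the robot
- stop_top (a point): top of the domed black stop button, 40 mm across, 85 mm above the table, at the far right corner of the control box. Not to be pressed
- stop (a joint): how far the stop button is pressed: 0 up, 0.006 m down
- chuck_key: T-shaped steel chuck key lying down, 90 x 70 x 14 mm; loose bystander, origin on its underside near the cross bar
- screwdriver: screwdriver lying down, 170 mm long; loose bystander, origin on its underside
- collet: small stepped steel collet standing on end, 28 mm wide, 48 mm tall; loose bystander, origin under its centre
- oil_bottle: white plastic oil bottle, 40 mm wide, 100 mm tall; loose bystander, origin under its centre
- brass_slug: brass cylinder standing up, 32 mm wide, 50 mm tall; loose bystander, origin under its centre
- wrench: steel wrench lying down, 150 mm long; loose bystander, origin on its underside
- bushing: aluminium ring, 36 mm wide, 30 mm tall; loose bystander, origin under its centre

How it is judged:
By the outcome, as a careful person would: the job done as asked, in the order asked, and still so for the second after the job is handed in, with the robot touching nothing.
It also fails if it takes over 53 s, if anything falls off the work surface, if the arm or the gripper's body presses on something with over 40 N, if the wrist force passes 120 N, or if a joint passes its speed limit or range.

## Working session

There is one attempt and no reset: what is moved stays moved. The work goes in short steps, Python scripts to look and compute and a tool call to move; the robot and the scene stay as the last step left them, time stands still between calls to the robot, and variables do not carry over. Pictures are saved under pics/ and viewed, about 8 in all and at most 12, crops included, and the job is handed in when it is done.

Besides the shell and the picture viewer there is one more tool, called after "Call:" as name(argument=value, ...), one argument or row to a line, values as JSON. move_arm: Moves the arm, as the interface text tells. Its arguments: {"type":"object","properties":{"targets":{"type":"array"}},"required":["targets"]}

```bash
mkdir -p pics; python3 - <<'E'
from bench import status, viewer
import cv2
for n in("scene","top"):
    cv2.imwrite(f"pics/{n}0.png",viewer.snapshot(n)[:,:,::-1]); print(viewer.camera_model(n))
o=status.get_obs();print(o)
E
```

```text
{'K': array([[464.59417361,   0.        , 275.00361151],
       [  0.        , 464.59417361, 215.49809707],
       [  0.        ,   0.        ,   1.        ]]), 'D': array([-0.03164401,  0.        ,  0.        ,  0.        ,  0.        ]), 'xyz': array([ 0.91762716, -0.58529765,  0.83786739]), 'attitude': array([ 0.74371211, -0.00155843,  0.51455419])}
{'K': array([[480.23422507,   0.        , 279.11965616],
       [  0.        , 480.23422507, 204.3757527 ],
       [  0.        ,   0.        ,   1.        ]]), 'D': array([-0.06883404,  0.        ,  0.        ,  0.        ,  0.        ]), 'xyz': array([ 0.46090651, -0.01932612,  1.37896976]), 'attitude': array([ 0.08371262, -0.00323417, -1.56141081])}
{'time': 0.1, 'joint_positions': array([-1.23308152e+00,  8.78579340e-02,  1.37209102e+00, -3.02526188e-05,
        1.68354286e+00, -1.03113023e-01]), 'qvel': array([-9.13820297e-04, -2.67523928e-05, -2.34511092e-03,  6.43129720e-04,
       -5.08349724e-05, -2.06671442e-04]), 'joint_torque': array([ 2.04893986e-03, -3.41253233e+01, -3.03301048e+01,  7.20602763e-02,
        3.03718122e-02, -9.37126038e-05]), 'tool_pos': array([ 0.23450016, -0.49697846,  0.20443999]), 'ee_rot': array([-3.13970049e+00, -1.65573620e-04,  4.40824301e-01]), 'wrist_force': array([0.17123188, 0.35559065, 0.71848676]), 'wrist_torque': array([0.02610539, 0.03077688, 0.05242132]), 'width': 0.09435002286319663}
```

View pics/scene0.png

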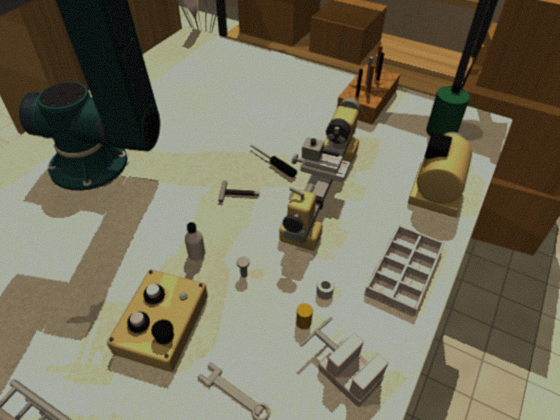

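View pics/top0.png

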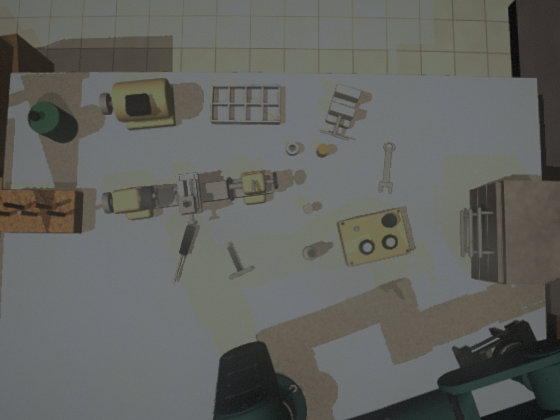

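The scene view shows the lathe (chuck about (343,130), tool post about (312,148)) and the control box (keys about (154,293) and (138,321), stop button about (163,331)). In the top view the lathe runs from (105,200) to (300,180), the keys are at about (366,247) and (390,242), and the stop button is at (390,219). I'll enlarge these next.

```bash
python3 - <<'E'
import cv2,numpy as np
t=cv2.imread("pics/top0.png");s=cv2.imread("pics/scene0.png")
def z(im,x0,y0,x1,y1,k):
    c=cv2.resize(im[y0:y1,x0:x1],None,fx=k,fy=k,interpolation=cv2.INTER_CUBIC)
    c=cv2.convertScaleAbs(c,alpha=1.5)
    for x in range((x0+9)//10*10,x1,10): cv2.putText(c,str(x),((x-x0)*k,8),0,.3,(0,0,255));cv2.line(c,((x-x0)*k,0),((x-x0)*k,c.shape[0]),(0,0,255) if x%50==0 else (120,120,255),1) if x%20==0 else 0
    for y in range((y0+9)//10*10,y1,10): cv2.putText(c,str(y),(0,(y-y0)*k),0,.3,(255,0,0));cv2.line(c,(0,(y-y0)*k),(c.shape[1],(y-y0)*k),(255,120,120),1) if y%20==0 else 0
    return c
a=z(t,100,160,260,220,5)
b=np.hstack([z(t,330,203,410,263,5),z(s,110,278,190,338,5)])
cv2.imwrite("pics/c1.png",np.vstack([a,b]))
cv2.imwrite("pics/c2.png",z(s,270,90,370,190,6))
E
```

```text
(no output)
```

View pics/c1.png

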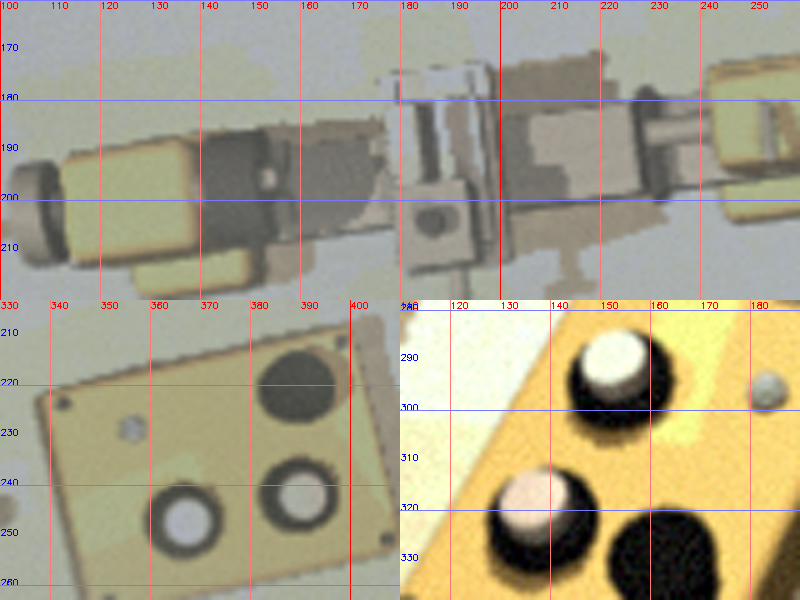

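View pics/c2.png

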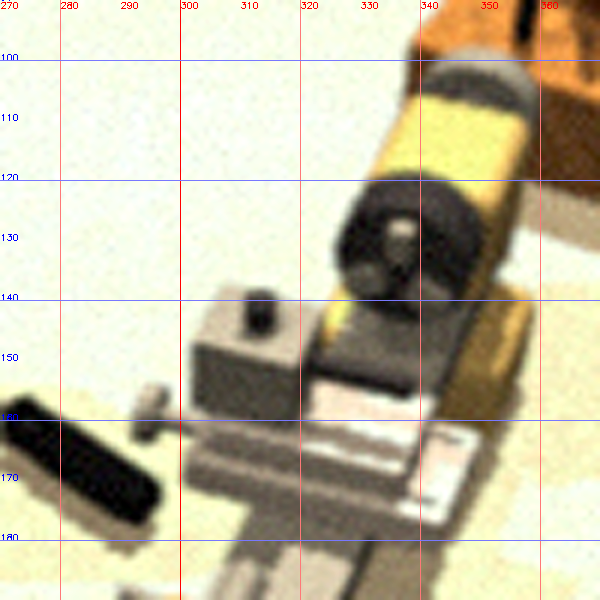

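The enlargements show the tool post top at about (188,205) in the top view and (313,144.5) in the scene view. The key tops are at (367,247.5) and (390,242.5) in top, and (153.5,288.5) and (137,316) in scene. The end stop's chuck-side edge is at about (226.5,190) in top.

```bash
cat > g.py <<'E'
import numpy as np,cv2
from bench import viewer
from scipy.spatial.transform import Rotation as R
def ray(n,uv):
    m=viewer.camera_model(n);p=cv2.undistortPoints(np.array([[uv]],float),m["K"],m["D"])[0,0]
    return m["xyz"],R.from_euler("xyz",m["attitude"]).as_matrix()@[p[0],-p[1],-1]
def at(n,uv,z):
    c,d=ray(n,uv);return c+d*(z-c[2])/d[2]
E
python3 - <<'E'
from g import *
P=lambda n,uv,z,l:print(l,n,at(n,uv,z).round(4)[:2])
for uv in [(180.5,198),(193,196),(195,212.5),(182,214.5)]:P("top",uv,.14,"postcorner")
for uv in [(306,138.5),(324,141),(319,150.5),(302,147)]:P("scene",uv,.14,"postcorner")
P("top",(186.5,204),.152,"bolt");P("scene",(313.5,139.5),.152,"bolt")
P("top",(367,247.5),.074,"kl");P("scene",(153.5,288.5),.074,"kl")
P("top",(390,242.5),.074,"kr");P("scene",(137,316),.074,"kr")
P("top",(389,220),.085,"stop")
for uv in [(226.5,180),(226.5,190),(230,201)]:P("top",uv,.082,"endstop")
P("top",(157,188),.13,"chuckface far");P("top",(154,208),.13,"chuckface near")
P("scene",(337,119),.145,"chucktop")
P("top",(113,190),.13,"head");P("top",(137,187),.13,"head");P("top",(115,213),.13,"head");P("top",(140,209),.13,"head")
P("top",(200,202),.07,"bed near");P("top",(226,199),.07,"bed near")
P("top",(338,222),.05,"box");P("top",(402,208),.05,"box")
P("top",(197,173),.09,"slide end far");P("top",(200,212),.09,"base edge near")
E
```

```text
postcorner top [0.579 0.234]
postcorner top [0.5846 0.2015]
postcorner top [0.5417 0.1953]
postcorner top [0.5362 0.2289]
postcorner scene [0.5435 0.2306]
postcorner scene [0.5854 0.2434]
postcorner scene [0.5904 0.2053]
postcorner scene [0.5499 0.1971]
bolt top [0.5626 0.2156]
bolt scene [0.567 0.222]
kl top [ 0.4552 -0.2623]
kl scene [ 0.4616 -0.2592]
kr top [ 0.4692 -0.3253]
kr scene [ 0.4741 -0.3224]
stop top [ 0.5299 -0.3205]
endstop top [0.635  0.1214]
endstop top [0.6076 0.1209]
endstop top [0.5777 0.1108]
chuckface far top [0.6058 0.2989]
chuckface near top [0.5531 0.3051]
chucktop scene [0.5782 0.3336]
head top [0.5995 0.4158]
head top [0.608 0.352]
head top [0.5389 0.4081]
head top [0.5501 0.3421]
bed near top [0.5752 0.1943]
bed near top [0.5841 0.1231]
box top [ 0.525  -0.1863]
box top [ 0.5656 -0.3655]
slide end far top [0.6524 0.2011]
base edge near top [0.5464 0.1904]
```

Call:
move_arm(
  targets=[
    [[12, -11, 0], [0, 0, 0], -1],
    [[43, -39, 0], [0, 0, 1], -1],
    [[87, -77, 0], [0, 0, 2], -1],
    [[133, -119, 0], [0, 0, 4], -1],
    [[179, -160, 0], [0, 0, 5], -1],
    [[226, -202, 0], [0, 0, 6], -1],
    [[272, -243, 0], [0, 0, 8], -1],
    [[318, -285, 0], [0, 0, 9], -1],
    [[365, -326, 0], [0, 0, 11], -1],
    [[411, -368, 0], [0, 0, 12], -1],
    [[457, -409, 0], [0, 0, 13], -1],
    [[504, -451, 0], [0, 0, 15], -1],
    [[544, -487, 0], [0, 0, 16], -1],
    [[581, -520, 0], [0, 0, 17], -1],
    [[606, -542, 0], [0, 0, 18], -1],
    [[618, -553, 0], [0, 0, 18], -1],
    [[618, -553, 0], [0, 0, 18], -1],
    [[618, -553, 0], [0, 0, 18], -1],
  ],
)

```text
time: 2.35
tool_pos: [0.5573, 0.2653, 0.2057]
ee_rot: [3.141, 0.0, 0.126]
wrist_force: [0.4, 0.4, 0.7]
width: 0.0002
```

```bash
python3 - <<'E'
from bench import status, viewer
import cv2,numpy as np
t=viewer.snapshot("top")[:,:,::-1];s=viewer.snapshot("scene")[:,:,::-1]
f=lambda c,k:cv2.convertScaleAbs(cv2.resize(c,None,fx=k,fy=k,interpolation=cv2.INTER_CUBIC),alpha=1.3)
cv2.imwrite("pics/c3.png",np.hstack([f(t[140:260,120:220],4),f(s[80:200,270:370],4)]))
o=status.get_obs();print(o["time"],o["tool_pos"],o["ee_rot"],o["wrist_force"],o["width"])
E
```

```text
2.45 [0.55743624 0.26517217 0.20595165] [ 3.14133245e+00 -3.60482906e-04  1.25270806e-01] [ 0.68777603 -0.75933497 -1.25909809] 0.0006623856978828733
```

View pics/c3.png

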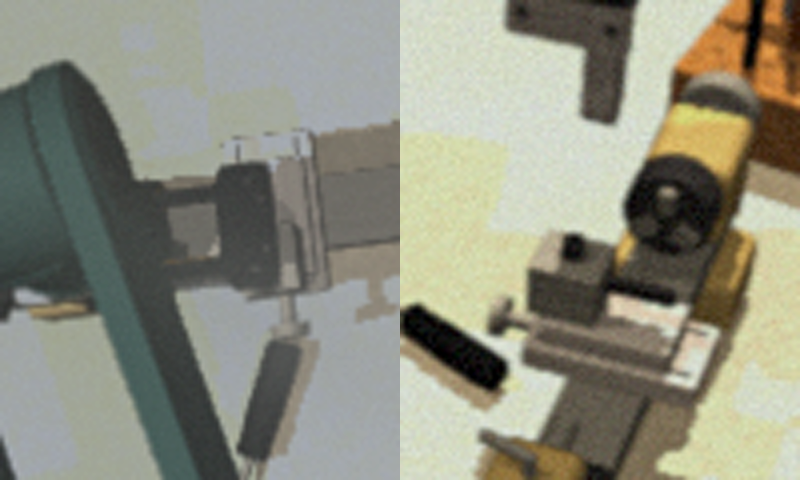

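The fingers hover above the gap between the post and the chuck (scene view: fingertip about (320,110), post top about (312,145)). I'll descend, then approach slowly.

Call:
move_arm(
  targets=[
    [[0, 0, 15], [0, 0, 0], -1],
    [[0, 0, 40], [0, 0, 0], -1],
    [[0, 0, 65], [0, 0, 0], -1],
    [[0, 0, 82], [0, 0, 0], -1],
    [[0, 0, 90], [0, 0, 0], -1],
    [[0, 0, 90], [0, 0, 0], -1],
    [[0, 4, 90], [0, 0, 0], -1],
    [[0, 8, 90], [0, 0, 0], -1],
    [[0, 12, 90], [0, 0, 0], -1],
    [[0, 16, 90], [0, 0, 0], -1],
    [[0, 20, 90], [0, 0, 0], -1],
    [[0, 24, 90], [0, 0, 0], -1],
    [[0, 28, 90], [0, 0, 0], -1],
    [[0, 32, 90], [0, 0, 0], -1],
  ],
)

```text
time: 4.2
tool_pos: [0.5622, 0.2346, 0.1159]
ee_rot: [-3.141, -0.001, 0.127]
wrist_force: [0.3, 3.4, 3.1]
width: 0.0005
```

Call:
move_arm(
  targets=[
    [[0, 4, 0], [0, 0, 0], -1],
    [[0, 8, 0], [0, 0, 0], -1],
    [[0, 12, 0], [0, 0, 0], -1],
    [[0, 16, 0], [0, 0, 0], -1],
    [[0, 20, 0], [0, 0, 0], -1],
    [[0, 24, 0], [0, 0, 0], -1],
    [[0, 28, 0], [0, 0, 0], -1],
    [[0, 32, 0], [0, 0, 0], -1],
    [[0, 36, 0], [0, 0, 0], -1],
    [[0, 40, 0], [0, 0, 0], -1],
    [[0, 44, 0], [0, 0, 0], -1],
    [[0, 47, 0], [0, 0, 0], -1],
  ],
)

```text
time: 5.7
tool_pos: [0.5676, 0.1877, 0.1153]
ee_rot: [3.141, 0.0, 0.127]
wrist_force: [2.5, 3.2, 1.0]
width: 0.0003
```

```bash
python3 - <<'E'
from bench import status, viewer
import cv2,numpy as np
t=viewer.snapshot("top")[:,:,::-1];s=viewer.snapshot("scene")[:,:,::-1]
f=lambda c,k:cv2.convertScaleAbs(cv2.resize(c,None,fx=k,fy=k,interpolation=cv2.INTER_CUBIC),alpha=1.3)
cv2.imwrite("pics/c4.png",np.hstack([f(t[140:260,170:270],4),f(s[100:220,265:365],4)]))
o=status.get_obs();print(o["time"],o["tool_pos"],o["ee_rot"],o["wrist_force"],o["width"])
E
```

```text
5.8 [0.56723261 0.18717295 0.11514378] [3.14048502e+00 1.42022666e-03 1.26066699e-01] [0.82689528 1.62712947 1.28055823] 0.0005763985074442255
```

View pics/c4.png

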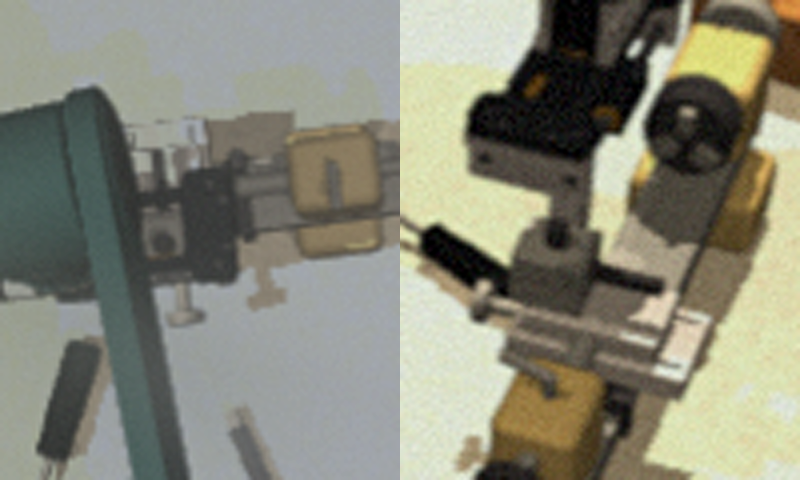

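The carriage has moved along the bed and its base is now close to the end stop (scene view: post about (278+,160), base edge near the tailstock). I'll keep going slowly and watch for the force to rise.

Call:
move_arm(
  targets=[
    [[0, 2, 0], [0, 0, 0], -1],
    [[0, 4, 0], [0, 0, 0], -1],
    [[0, 6, 0], [0, 0, 0], -1],
    [[0, 8, 0], [0, 0, 0], -1],
    [[0, 9, 0], [0, 0, 0], -1],
    [[0, 10, 0], [0, 0, 0], -1],
  ],
)

```text
time: 6.55
tool_pos: [0.5684, 0.1786, 0.1152]
ee_rot: [-3.14, 0.001, 0.127]
wrist_force: [-1.1, 6.0, -0.6]
width: 0.0002
```

Call:
move_arm(
  targets=[
    [[0, 1, 0], [0, 0, 0], -1],
    [[0, 2, 0], [0, 0, 0], -1],
    [[0, 3, 0], [0, 0, 0], -1],
    [[0, 4, 0], [0, 0, 0], -1],
    [[0, 4, 0], [0, 0, 0], -1],
  ],
)

```text
time: 7.18
tool_pos: [0.5684, 0.1787, 0.1153]
ee_rot: [-3.133, 0.0, 0.129]
wrist_force: [-1.4, 13.1, 0.1]
width: 0.0005
```

Call:
move_arm(
  targets=[
    [[0, -3, 0], [0, 0, 0], -1],
    [[0, -6, 0], [0, 0, 0], -1],
    [[0, -12, 0], [0, 0, 0], -1],
    [[0, -20, 0], [0, 0, 0], -1],
    [[0, -24, -5], [0, 0, 0], -1],
    [[0, -24, -30], [0, 0, 0], -1],
    [[0, -24, -65], [0, 0, 0], -1],
    [[0, -24, -95], [0, 0, 0], -1],
    [[0, -24, -100], [0, 0, 0], -1],
  ],
)

```text
time: 8.3
tool_pos: [0.5677, 0.1983, 0.2189]
ee_rot: [-3.141, -0.006, 0.127]
wrist_force: [-0.6, 0.1, -0.5]
width: 0.0007
```

```bash
python3 - <<'E'
from bench import status, viewer
import cv2,numpy as np
t=viewer.snapshot("top")[:,:,::-1];s=viewer.snapshot("scene")[:,:,::-1]
f=lambda c,k:cv2.convertScaleAbs(cv2.resize(c,None,fx=k,fy=k,interpolation=cv2.INTER_CUBIC),alpha=1.3)
cv2.imwrite("pics/c5.png",np.hstack([f(t[140:260,170:270],4),f(s[100:220,265:365],4)]))
o=status.get_obs();print(o["time"],o["tool_pos"],o["ee_rot"],o["wrist_force"],o["width"])
# project
from g import *
m=viewer.camera_model("scene")
p=R.from_euler("xyz",m["attitude"]).as_matrix().T@(o["tool_pos"]-m["xyz"]);p=p*[1,-1,-1]
print(cv2.projectPoints(p[None],np.zeros(3),np.zeros(3),m["K"],m["D"])[0])
E
```

```text
8.4 [0.56654526 0.19798214 0.21579702] [ 3.14147218e+00 -1.03366284e-03  1.26615183e-01] [ 0.13872098 -0.48928852 -0.68079808] 0.0009874942067863524
[[[310.31619588 122.51964625]]]
```

View pics/c5.png

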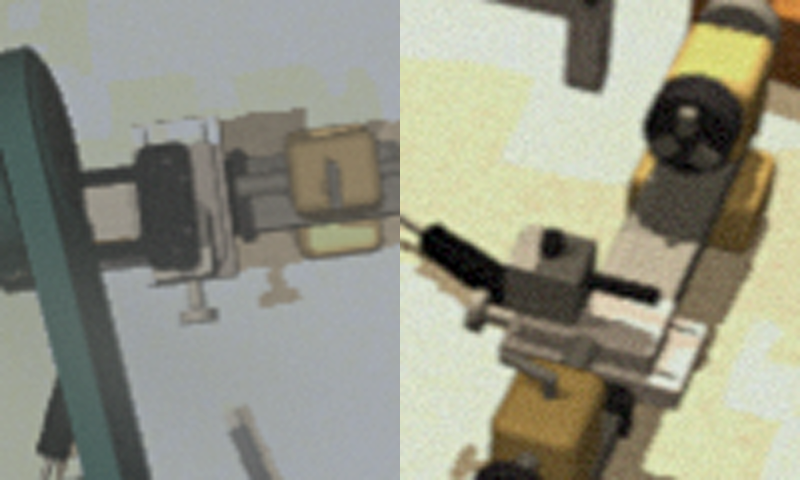

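The carriage is now against the end stop: in the top view its edge meets the dark stop at about column 228, and nothing else has moved. Next I go to the keys, opening the fingers to about 52 mm.

Call:
move_arm(
  targets=[
    [[-5, 14, 0], [0, 0, 0], -1],
    [[-16, 47, 0], [0, 0, -0.5], -1],
    [[-33, 95, 0], [0, 0, -1], -1],
    [[-52, 152, 0], [0, 0, -1.5], -1],
    [[-72, 208, 0], [0, 0, -2], 0.1],
    [[-91, 265, 0], [0, 0, -2.5], 0.1],
    [[-111, 322, 0], [0, 0, -3], 0.1],
    [[-130, 379, 0], [0, 0, -3.5], 0.1],
    [[-147, 426, 0], [0, 0, -4], 0.1],
    [[-158, 459, 0], [0, 0, -4.5], 0.1],
    [[-163, 474, 0], [0, 0, -4.6], 0.1],
    [[-163, 474, 40], [0, 0, -4.6], 0.1],
    [[-163, 474, 85], [0, 0, -4.6], 0.1],
    [[-163, 474, 105], [0, 0, -4.6], 0.1],
    [[-163, 474, 115], [0, 0, -4.6], 0.1],
    [[-163, 474, 115], [0, 0, -4.6], 0.1],
  ],
)

```text
time: 10.4
tool_pos: [0.4643, -0.2922, 0.0999]
ee_rot: [-3.141, 0.001, 0.207]
wrist_force: [-0.2, -0.1, -0.1]
width: 0.0519
```

```bash
python3 - <<'E'
from bench import status, viewer
from g import *
t=viewer.snapshot("top")[:,:,::-1].copy();s=viewer.snapshot("scene")[:,:,::-1].copy()
o=status.get_obs();print(o["time"],o["tool_pos"],o["ee_rot"],o["wrist_force"],o["width"])
def proj(n,P):
    m=viewer.camera_model(n);p=R.from_euler("xyz",m["attitude"]).as_matrix().T@(P-m["xyz"])*[1,-1,-1]
    return cv2.projectPoints(p[None],np.zeros(3),np.zeros(3),m["K"],m["D"])[0].ravel()
Rt=R.from_euler("xyz",o["ee_rot"]).as_matrix()
for sgn in(-1,1):
    P=o["tool_pos"]+Rt[:,1]*sgn*(o["width"]/2+.006);print(P.round(4),proj("scene",P),proj("top",P))
f=lambda c,k:cv2.convertScaleAbs(cv2.resize(c,None,fx=k,fy=k,interpolation=cv2.INTER_CUBIC),alpha=1.3)
cv2.imwrite("pics/c6.png",np.hstack([f(t[190:280,330:430],4),f(s[260:350,100:200],4)]))
E
```

```text
10.5 [ 0.46516774 -0.29309647  0.10168224] [ 3.14004786e+00 -1.35267566e-03  2.07267862e-01] [-0.01609737 -0.70208056 -0.11182388] 0.05186421758876415
[ 0.4586 -0.2618  0.1016] [148.59435953 280.76157453] [368.75658797 246.28380171]
[ 0.4717 -0.3243  0.1017] [131.99146586 308.37794065] [392.05324887 241.49941429]
```

View pics/c6.png

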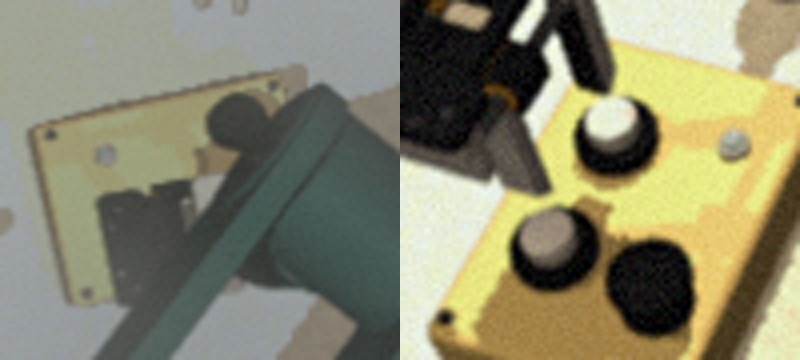

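The tips sit at about (150,282) and (134,307), right above the key tops at (152,289) and (137,318), as predicted. I'll press gently.

Call:
move_arm(
  targets=[
    [[0, 0, 8], [0, 0, 0], 0.1],
    [[0, 0, 16], [0, 0, 0], 0.1],
    [[0, 0, 22], [0, 0, 0], 0.1],
    [[0, 0, 25], [0, 0, 0], 0.1],
    [[0, 0, 27], [0, 0, 0], 0.1],
    [[0, 0, 29], [0, 0, 0], 0.1],
    [[0, 0, 31], [0, 0, 0], 0.1],
    [[0, 0, 33], [0, 0, 0], 0.1],
    [[0, 0, 35], [0, 0, 0], 0.1],
    [[0, 0, 36], [0, 0, 0], 0.1],
    [[0, 0, 36], [0, 0, 0], 0.1],
  ],
)

```text
time: 11.88
tool_pos: [0.4644, -0.2927, 0.0663]
ee_rot: [3.141, -0.0, 0.207]
wrist_force: [-4.3, 3.3, 8.1]
width: 0.0519
```

Call:
move_arm(
  targets=[
    [[0, 0, 1], [0, 0, 0], 0.1],
    [[0, 0, 2], [0, 0, 0], 0.1],
    [[0, 0, 3], [0, 0, 0], 0.1],
    [[0, 0, 4], [0, 0, 0], 0.1],
    [[0, 0, 4], [0, 0, 0], 0.1],
  ],
)

```text
time: 12.5
tool_pos: [0.4644, -0.2928, 0.066]
ee_rot: [3.14, -0.001, 0.207]
wrist_force: [-8.9, 8.4, 24.2]
width: 0.0514
```

```bash
python3 - <<'E'
from bench import status
for i in range(1):
    o=status.get_obs();print(o["time"],o["tool_pos"],o["ee_rot"],o["wrist_force"],o["wrist_torque"])
E
```

```text
12.5 [ 0.46444954 -0.29281343  0.06603834] [ 3.14031593e+00 -6.76569345e-04  2.07118635e-01] [-8.93784456  8.37622946 24.22778583] [1.46539325 1.90487613 0.01881549]
```

Both keys are bottomed (z = 0.066, 24 N, small moment imbalance). Now I hold.

Call:
move_arm(
  targets=[
    [[0, 0, 0], [0, 0, 0], 0.1],
    [[0, 0, 0], [0, 0, 0], 0.1],
    [[0, 0, 0], [0, 0, 0], 0.1],
    [[0, 0, 0], [0, 0, 0], 0.1],
    [[0, 0, 0], [0, 0, 0], 0.1],
    [[0, 0, 0], [0, 0, 0], 0.1],
    [[0, 0, 0], [0, 0, 0], 0.1],
    [[0, 0, 0], [0, 0, 0], 0.1],
    [[0, 0, 0], [0, 0, 0], 0.1],
    [[0, 0, 0], [0, 0, 0], 0.1],
    [[0, 0, 0], [0, 0, 0], 0.1],
    [[0, 0, 0], [0, 0, 0], 0.1],
    [[0, 0, 0], [0, 0, 0], 0.1],
    [[0, 0, 0], [0, 0, 0], 0.1],
    [[0, 0, 0], [0, 0, 0], 0.1],
    [[0, 0, 0], [0, 0, 0], 0.1],
  ],
)

```text
time: 14.5
tool_pos: [0.4644, -0.2928, 0.066]
ee_rot: [3.14, -0.001, 0.207]
wrist_force: [-10.4, 7.7, 23.2]
width: 0.0518
```

```bash
python3 - <<'E'
from bench import status, viewer
import cv2
s=viewer.snapshot("scene")[:,:,::-1]
cv2.imwrite("pics/c7.png",cv2.convertScaleAbs(cv2.resize(s[260:350,100:200],None,fx=5,fy=5,interpolation=cv2.INTER_CUBIC),alpha=1.5))
o=status.get_obs();print(o["time"],o["tool_pos"],o["wrist_force"],o["wrist_torque"])
E
```

```text
14.55 [ 0.4644755  -0.29278942  0.06604104] [-9.47566716  6.0723726  22.99448032] [ 1.52446664  1.95025917 -0.00781063]
```

View pics/c7.png

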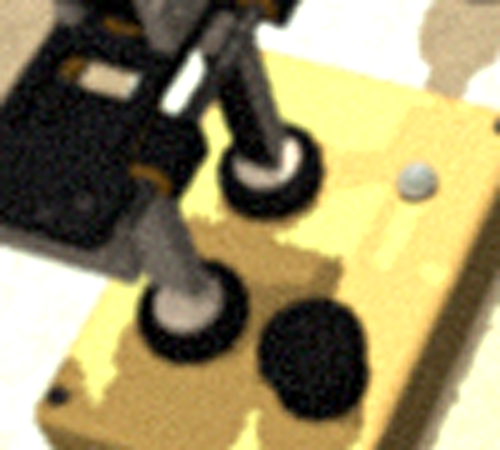

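Both tips are on their keys and both keys are flush in their collars; the stop button at crop (313,358) is untouched. I'll hold about 2.5 s more, then lift.

Call:
move_arm(
  targets=[
    [[0, 0, 0], [0, 0, 0], 0.1],
    [[0, 0, 0], [0, 0, 0], 0.1],
    [[0, 0, 0], [0, 0, 0], 0.1],
    [[0, 0, 0], [0, 0, 0], 0.1],
    [[0, 0, 0], [0, 0, 0], 0.1],
    [[0, 0, 0], [0, 0, 0], 0.1],
    [[0, 0, 0], [0, 0, 0], 0.1],
    [[0, 0, 0], [0, 0, 0], 0.1],
    [[0, 0, 0], [0, 0, 0], 0.1],
    [[0, 0, 0], [0, 0, 0], 0.1],
    [[0, 0, 0], [0, 0, 0], 0.1],
    [[0, 0, 0], [0, 0, 0], 0.1],
    [[0, 0, 0], [0, 0, 0], 0.1],
    [[0, 0, 0], [0, 0, 0], 0.1],
    [[0, 0, 0], [0, 0, 0], 0.1],
    [[0, 0, 0], [0, 0, 0], 0.1],
    [[0, 0, 0], [0, 0, 0], 0.1],
    [[0, 0, 0], [0, 0, 0], 0.1],
    [[0, 0, 0], [0, 0, 0], 0.1],
    [[0, 0, 0], [0, 0, 0], 0.1],
  ],
)

```text
time: 17.05
tool_pos: [0.4645, -0.2928, 0.066]
ee_rot: [3.14, -0.001, 0.207]
wrist_force: [-10.2, 6.9, 23.7]
width: 0.0517
```

Call:
move_arm(
  targets=[
    [[0, 0, -5], [0, 0, 0], 0.1],
    [[0, 0, -12], [0, 0, 0], 0.1],
    [[0, 0, -25], [0, 0, 0], 0.1],
    [[0, 0, -50], [0, 0, 0], 0.1],
    [[0, 0, -85], [0, 0, 0], 0.1],
    [[0, 0, -120], [0, 0, 0], 0.1],
    [[0, 0, -140], [0, 0, 0], 0.1],
    [[0, 0, -140], [0, 0, 0], 0.1],
    [[0, 0, -140], [0, 0, 0], 0.1],
  ],
)

```text
time: 18.18
tool_pos: [0.4643, -0.2927, 0.1992]
ee_rot: [-3.141, 0.001, 0.207]
wrist_force: [-1.0, 0.2, -0.2]
width: 0.0517
```

```bash
python3 - <<'E'
from bench import status, viewer
import cv2
s=viewer.snapshot("scene")[:,:,::-1]
cv2.imwrite("pics/c8.png",cv2.resize(s[85:400,80:400],None,fx=1.9,fy=1.9,interpolation=cv2.INTER_CUBIC))
o=status.get_obs();print(o["time"],o["tool_pos"],o["wrist_force"],o["qvel"].round(3))
E
```

```text
18.225 [ 0.46406964 -0.29253437  0.19879337] [ 0.4308859  -0.42446276 -0.22415668] [-0.002  0.003  0.005 -0.001  0.004  0.001]
```

View pics/c8.png

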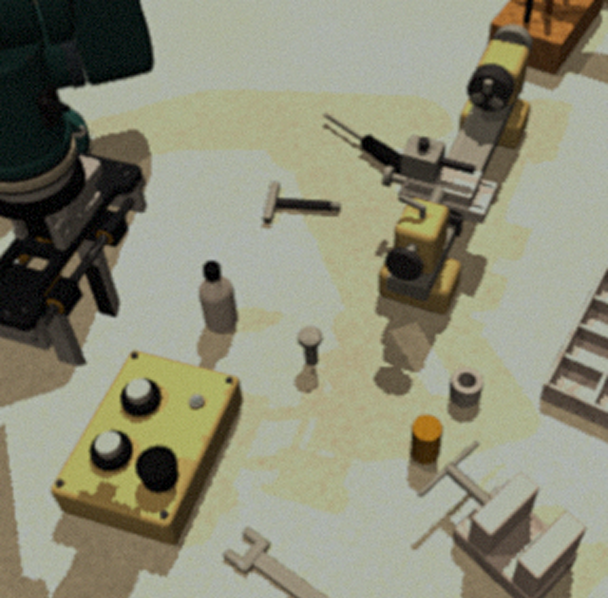

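The keys are up again, the carriage is at the stop and the loose things are where they were. The end-stop geometry also agrees: base edge at 0.043 along the bed, stop face at 0.043.

```bash
python3 -c "
from bench import order
print(order.close_job())"
```

```text
the job is handed in; nothing more can be done
None
```

The job is done and handed in at about 18 s of the 53 s allowed. It gave no verdict.

- **Carriage:** I pushed the tool post with closed fingers, slowly, until it stopped moving while the force rose from about 3 N to 13 N. The worked-out position of the carriage base then matched the end stop's measured face (both 43 mm along the bed, from points good to a few mm).
- **Start keys:** One fingertip was on each key, and I pressed both down together. The fingertips stopped at 66 mm, which is fully down, with about 23–24 N in total. The picture and the small imbalance in wrist torque both indicate that each key was bottomed. I held them for about 4.5 s, then lifted off.
- **Last checks:** The final picture shows both keys up, the carriage at its stop, and the stop button and loose things apparently undisturbed. The arm was at rest with almost no force on the wrist.
- **Disagreements:** The two cameras differed by up to about 7 mm in places, so I used their average. There was also an unexplained sideways force of about 12 N while pressing. No check failed.

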